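Switch off the charger and draw out its battery pack by the side catches

ROBOT

A 6-joint arm with a two-finger parallel gripper is mounted at the origin on the work surface. World frame = base frame: x ahead of the robot, y to its left, z up, the work surface at z = 0. Lengths are in m, angles in rad, forces in N, time in s.
With the tool pointing down it reaches from about 0.25 to 0.725 m from the base axis. Payload 4 kg.
Tool frame: the origin (TCP) lies between the finger pads; the fingertips stand 25 mm ahead of it and the grasp point (between the pads) lies 6 mm ahead of it; z points along the fingers, y is the line along which they close (so a half turn about z gives the same grasp; the last joint's range is limited). The gripper opens to 85 mm and grips with 20 to 120 N. Pads are 22 mm wide; open, the fingers measure 114 mm over their backs; the gripper's body (76 mm by 85 mm) begins 54 mm behind the grasp point. The pads swing forward as they close: fully open they stand 13 mm farther back than shut.
Start: joints at [1.13, 0.241, 0.005, 1.335, 0, 1.571], TCP at [0.213, 0.452, 0.256] pointing down, gripper open.
Joint ranges: [-2.72, 2.72], [-1.05, 1.87], [-1.09, 1.28], [-1.99, 2.15], [-1.42, 1.44], [-3.14, 3.14]. Speed limits (rad/s): [2.79, 2.79, 3.14, 3.14, 3.14, 3.14].

INTERFACE

Orientations are given as a unit quaternion [x, y, z, w].
In Python, from workcell import bot gives the robot as it stands. The module is installed in compiled form; this text tells all that it offers.
- The arm moves only by the shell command python3 -m pendant 'ROWS'. ROWS is JSON, one flat list of numbers, 7 for each row, row after row: the shift along the tool's x, y, z normalised to -1 to 1, where 1 is 0.5 m, then the turn, a rotation vector about the tool's x, y, z normalised to -1 to 1, where 1 is 180 degrees, then the opening, from 0 (shut) to 1 (fully open). In form: [tx, ty, tz, ax, ay, az, fingers, tx, ty, tz, ax, ay, az, fingers, ...]. A call has exactly 10 rows; each row is the pose to reach, as a shift and turn from the pose commanded when the call began, along the tool's axes at that moment, turning the shorter way round; what a row does not reach only later rows make up. A row lasts 1/12 s, in which the tool goes at most 41.7 mm and 7.16 degrees, less where a joint would pass 70% of its speed; a pose out of reach is approached as far as the arm can. A call with a number of a shift or a turn outside -1 to 1 is refused whole. A call with a gripper value outside its range is refused whole. The fingers move at their own pace and stop on an object; the grip force is fixed at half the most. Time passes only in rows, so rows that repeat a pose let the fingers close, or fill a call up. It gives the time, the measured TCP pose, the force, the opening and the grip force at its end, in the units of the state.
- bot.get_obs(): the state, without advancing time (a new reading comes with each control period).
- bot.camera(name): name is "side" or "top" or "wrist"; returns a dict with "pixels" (420x560x3 uint8, red, green, blue), "mtx" (3x3 intrinsics, pixels), "cam_to_world" (4x4, takes a point from camera to world coordinates); the wrist camera has in their place "hand_eye" (4x4, takes a point from camera to tool coordinates, whose origin is the TCP and whose axes are the flange's). Camera axes: x right, y up, looking along -z (the intrinsics and any distortion apply to the point x, -y, -z); pixel columns grow to the right and rows downward; lengths in m; the calibration is good to about 2 mm. A picture is of the moment at which its call begins: read the wrist's pose just before it. There is no depth.
- bot.job_done(): hands the job in; it is judged then, once.
The state is a dict: "clock": time; "joint_pos": joint angles; "joint_vel": joint speeds; "tau": joint torques, N m; "eef_pos": TCP position; "tool_rot": TCP orientation; "ft_force": force on the tool from outside, world axes, zero at the start; "ft_torque": the same for the moment, N m; "grip_width": finger opening in m; "grasp_force": force on a finger pad.
Only numpy, scipy, OpenCV 4.12 (cv2) and the standard library are available. Lean on these libraries where they do the work, as an engineer would, in place of code of your own. Each camera call takes 0.05 s, during which the arm holds its last target. There are 200 camera calls.

TASK

Switch off the charger that holds the orange battery pack by throwing its red-tipped toggle fully over towards the pack; then, with the pack still seated, pinch the pack's two yellow side catches together between the fingers and draw it straight up out of the bay. Finish still holding the pack by its pinched catches, upright, at rest, with its underside at least 5 cm above the charger's top and nothing else touching it. Leave the blue pack seated and its charger on, and do not disturb the other things on the bench.

Things in the scene. Friction and masses are not known exactly. Their poses are not given: they have to be found in the camera images.
- charger_a: charger holding the orange pack, fixed, 220 x 130 mm (x, y); origin centre of underside, +x from its switch to its bay, z up. Front (x -110 to -5 mm): grey deck 40 mm high with the switch; rear (x -5 to 110): black, 60 mm high, with the bay, centred at x = 35, y = 0, floor at z = 10 mm. Both chargers are alike and change places; only the pack tells them apart
- pack_a: orange battery pack seated upright in its charger's bay, 62 (x) x 60 (y, over the catches) x 92 mm (z), 0.2 to 0.4 kg; origin centre of underside, axes as its charger's. Core 62 x 27 mm, 90 mm high, a yellow spring catch on its +y and its -y side. Seated it has 2.5 mm of play along y, 1 mm along x; released, it draws straight up, its underside clear of the charger's top after 50 mm
- pack_a_grip (a point): point midway between the ribbed pads of the orange pack's catches, 75 mm above its underside (25 mm above the charger's top when seated); pinch here along the pack's y. Pads 34 mm wide (x), 8 to 42 mm above the charger's top; 60 mm over their outer faces, 46 mm when both are fully in
- catch_a_l (a joint): travel of the orange pack's +y catch, m: 0 out, 0.007 fully in (towards the core); spring 2.4 N at first, 5.2 N fully in, springs back when let go. A barb below hooks under a ledge of the bay; both catches must be in 4.5 mm or more for the pack to lift (2 mm of play before that)
- catch_a_r (a joint): the same for the orange pack's catch on its -y side
- switch_a (a joint): toggle switch of the orange pack's charger, rad: 0 = on, leaning 0.5 rad towards the charger's -x; 1.0 = off (end stop), leaning 0.5 rad towards its +x, that is towards the pack. Axis along the charger's y at x = -65, z = 44 mm; stays where it is left; takes about 1.5 N at the tip; starts between 0 and 0.15
- switch_a_tip (a point): centre of the red ball, 18 mm across, at the end of that switch's thin steel lever, 40 mm from its axis
- charger_b: charger holding the blue pack, fixed, 220 x 130 mm (x, y); origin centre of underside, +x from its switch to its bay, z up. Front (x -110 to -5 mm): grey deck 40 mm high with the switch; rear (x -5 to 110): black, 60 mm high, with the bay, centred at x = 35, y = 0, floor at z = 10 mm. Both chargers are alike and change places; only the pack tells them apart. Leave it on
- pack_b: blue battery pack seated upright in its charger's bay, 62 (x) x 60 (y, over the catches) x 92 mm (z), 0.2 to 0.4 kg; origin centre of underside, axes as its charger's. Core 62 x 27 mm, 90 mm high, a yellow spring catch on its +y and its -y side. Leave it seated
- switch_b (a joint): toggle switch of the blue pack's charger, same make, values as for the other; leave it on
- screwdriver: green-handled screwdriver, 190 mm, lying between the chargers, leave it alone
- flux_bottle: white bottle, 56 mm across, 130 mm high, origin under its centre, leave it standing
- spool: steel spool, 60 mm across, 41 mm high, leave it alone
- screw_dish: steel dish, 90 mm across, 30 mm high, leave it alone
- pliers: red-handled pliers lying flat, 150 mm, leave them alone
- phone: black phone lying flat, 150 x 72 x 9 mm, leave it alone
Not all that is in view belongs to the job. Leave any green look-alike of the flux_bottle alone.

How it is judged:
On the way, in this order (a step that is already met when the one before it is completed fails the run):
1. the orange pack's charger is switched off, its pack still seated (value of joint switch_a above 0.85 rad and z of pack_a in the frame of charger_a below 0.016 m), for 0.1 s.
2. both catches of the orange pack are pinched in by the fingers while it is still seated and the charger is off (value of joint switch_a above 0.85 rad and z of pack_a in the frame of charger_a below 0.03 m and value of joint each of catch_a_l, catch_a_r above 0.0045 m and contact force between the fingers and pack_a above 3 N), for 0.1 s.
3. the pack is lifted clear, held by its pinched catches (z of pack_a in the frame of charger_a above 0.105 m and value of joint switch_a above 0.85 rad and value of joint each of catch_a_l, catch_a_r above 0.0045 m and contact force between the fingers and pack_a above 3 N), for 0.2 s.
At the end, for the whole second after the job is handed in: The orange pack is held by its two catches (each in over 4.5 mm), its underside over 45 mm above the charger's top, upright within 15 degrees, at rest, touching only the fingers; its charger is off (over 0.85 rad); the blue pack is seated and its charger on (under 0.4 rad) (all of step 3 and angle between pack_a's own z axis and vertical below 0.26 rad and linear speed of pack_a below 0.03 m/s and contact force between pack_a and charger_a below 0.1 N and contact force between pack_a and charger_b below 0.1 N and contact force between pack_a and pack_b below 0.1 N and contact force between pack_a and flux_bottle below 0.1 N and contact force between pack_a and screw_dish below 0.1 N and contact force between pack_a and spool below 0.1 N and value of joint switch_b below 0.4 rad and z of pack_b in the frame of charger_b below 0.016 m); the arm keeps its last pose, push and grip.
It fails at once if the blue pack is pulled up or out (distance of pack_b from where it was at the start of the episode above 0.012 m).
It fails at once if the blue pack's charger is switched (value of joint switch_b above 0.5 rad).
It fails at once if another thing on the bench is shifted by more than 30 mm (distance of any of screwdriver, flux_bottle, spool, screw_dish, pliers, phone from where it was at the start of the episode above 0.03 m).
It fails at once if the bottle is knocked over (angle between flux_bottle's own z axis and vertical above 0.5 rad).
It also fails if it takes over 42 s, if anything falls off the work surface, if the arm or the gripper's body presses on something with over 40 N, if the wrist force passes 120 N, or if a joint passes its speed limit or range.

## Working session

There is one attempt and no reset: what is moved stays moved. The work goes in short steps, Python scripts to look and compute and a shell command to move; the robot and the scene stay as the last step left them, time stands still between calls to the robot, and variables do not carry over. Pictures are saved under pics/ and viewed, at most 10 in all, crops included, and the job is handed in when it is done.

```bash
mkdir -p pics; cat > h.py <<'E'
import numpy as np,cv2
from scipy.spatial.transform import Rotation as R
from workcell import bot
def grab(n,f):
    o=bot.get_obs(); c=bot.camera(n); cv2.imwrite('pics/'+f,c['pixels'][:,:,::-1])
    if 'cam_to_world' in c: T=np.array(c['cam_to_world'])
    else:
        W=np.eye(4);W[:3,:3]=R.from_quat(o['tool_rot']).as_matrix();W[:3,3]=o['eef_pos'];T=W@np.array(c['hand_eye'])
    np.savez('pics/'+f+'.npz',K=np.array(c['mtx']),T=T,px=c['pixels']); print(f,[k for k in c],o['clock'])
def ray(f,u,v):
    d=np.load('pics/'+f+'.npz');K,T=d['K'],d['T']
    p=np.linalg.solve(K,[u,v,1.]);return T[:3,3],T[:3,:3]@np.array([p[0],-p[1],-p[2]])
def onz(f,u,v,z):
    o,d=ray(f,u,v);return o+d*(z-o[2])/d[2]
def tri(a,b):
    A=np.zeros((3,3));B=np.zeros(3)
    for f,u,v in(a,b):
        o,d=ray(f,u,v);d/=np.linalg.norm(d);P=np.eye(3)-np.outer(d,d);A+=P;B+=P@o
    return np.linalg.solve(A,B)
E
python3 - <<'E'
from h import *
grab('top','t0.png');grab('side','s0.png')
print(bot.get_obs())
E
```

```text
t0.png ['pixels', 'mtx', 'cam_to_world'] 0.0
s0.png ['pixels', 'mtx', 'cam_to_world'] 0.05
{'clock': 0.1, 'joint_pos': array([1.12997802e+00, 2.41354850e-01, 3.87389674e-03, 1.33520152e+00,
       3.62903105e-05, 1.57078549e+00]), 'joint_vel': array([-0.00063806, -0.0025456 ,  0.00265796,  0.00231882, -0.00043097,
        0.0010617 ]), 'tau': array([-3.17893807e-05, -3.73138332e+01,  2.53009665e+01,  1.08945463e-02,
       -5.26686210e-05, -9.41398639e-06]), 'eef_pos': array([0.21311221, 0.4517426 , 0.25549904]), 'tool_rot': array([ 2.18623528e-01,  9.75808825e-01, -9.16290999e-04, -2.23894381e-04]), 'ft_force': array([-0.01202145,  0.7566845 ,  0.09491706]), 'ft_torque': array([ 0.01339012, -0.05125901,  0.00815629]), 'grasp_force': 0.0, 'grip_width': 0.08541714944242726}
```

View pics/t0.png

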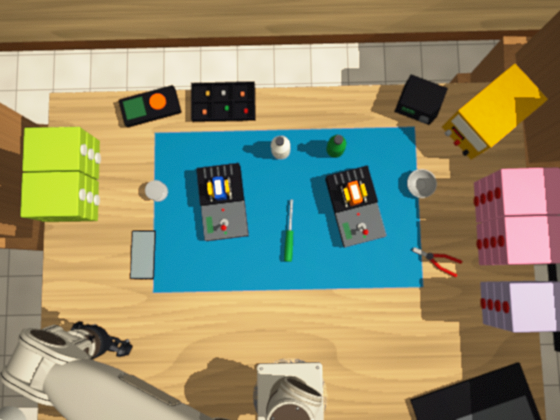

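View pics/s0.png

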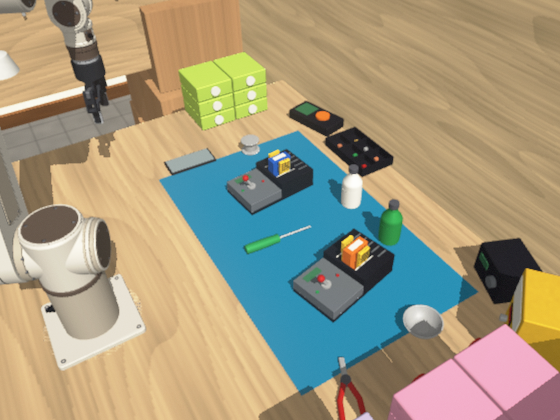

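The top view shows the orange pack at about (354,191), with its charger below it and the red tip near (362,228). The blue pack is on the left at (219,187). In the side view the orange pack is at (352,250) and the red tip at (321,280).

```bash
python3 - <<'E'
from h import *
def blobs(f,box,lo,hi,name):
    px=np.load('pics/'+f+'.npz')['px'];h=cv2.cvtColor(px,cv2.COLOR_RGB2HSV)
    m=cv2.inRange(h,lo,hi);M=np.zeros_like(m);x0,y0,x1,y1=box;M[y0:y1,x0:x1]=m[y0:y1,x0:x1]
    n,l,s,c=cv2.connectedComponentsWithStats(M)
    for i in range(1,n):
        if s[i][4]>=4: print(f,name,c[i].round(1),s[i])
for f,b in(('t0.png',(315,160,395,255)),('s0.png',(285,225,400,320))):
    blobs(f,b,(0,150,80),(6,255,255),'red');blobs(f,b,(7,150,120),(19,255,255),'orange');blobs(f,b,(20,120,120),(34,255,255),'yellow')
px=np.load('pics/t0.png.npz')['px']
h=cv2.cvtColor(px,cv2.COLOR_RGB2HSV);m=255-cv2.inRange(h,(90,120,90),(110,255,255))
M=np.zeros_like(m);M[155:260,310:400]=m[155:260,310:400]
c=max(cv2.findContours(M,0,2)[0],key=cv2.contourArea);r=cv2.minAreaRect(c);print(r)
bx=cv2.boxPoints(r);print(bx)
for p in bx: print(p,onz('t0.png',*p,.05))
print(np.load('pics/t0.png.npz')['T'])
for f,b,n in(('t0.png',(310,155,400,255),'tc.png'),('s0.png',(285,220,405,320),'sc.png')):
    p=np.load('pics/'+f+'.npz')['px'];x0,y0,x1,y1=b;cv2.imwrite('pics/'+n,cv2.resize(p[y0:y1,x0:x1,::-1],None,fx=5,fy=5,interpolation=2))
a=cv2.imread('pics/tc.png');b=cv2.imread('pics/sc.png');H=500;cv2.imwrite('pics/c0.png',cv2.resize(np.hstack([a[:H],b[:H]]),None,fx=.76,fy=.76))
E
```

```text
t0.png red [365.1 231.8] [363 230   5   5  21]
t0.png orange [354.2 192.8] [346 180  17  25 176]
t0.png yellow [363.1 189.7] [360 183   8  14  73]
t0.png yellow [346.3 194.1] [343 188   7  14  60]
s0.png red [320.8 278. ] [318 275   7   7  37]
s0.png red [337.  274.8] [336 274   3   2   4]
s0.png orange [352.5 253.2] [342 236  26  33 361]
s0.png yellow [346.3 241.3] [341 235  13  17 103]
s0.png yellow [362.6 255.3] [357 246  13  21 158]
((354.6670837402344, 205.71592712402344), (74.2847900390625, 45.67510986328125), 75.46554565429688)
[[323.23907 175.49358]
 [367.45245 164.03084]
 [386.0951  235.93828]
 [341.8817  247.40102]]
[323.23907 175.49358] [ 0.64933864 -0.11589022  0.05      ]
[367.45245 164.03084] [ 0.68146604 -0.25045585  0.05      ]
[386.0951  235.93828] [ 0.46290113 -0.29695809  0.05      ]
[341.8817  247.40102] [ 0.43176837 -0.16463567  0.05      ]
[[-0.02113764  0.99195039 -0.12485037  0.36135829]
 [-0.99973991 -0.0220409  -0.00585773 -0.01245784]
 [-0.0085624   0.12469408  0.99215829  1.60797667]
 [ 0.          0.          0.          1.        ]]
```

View pics/c0.png

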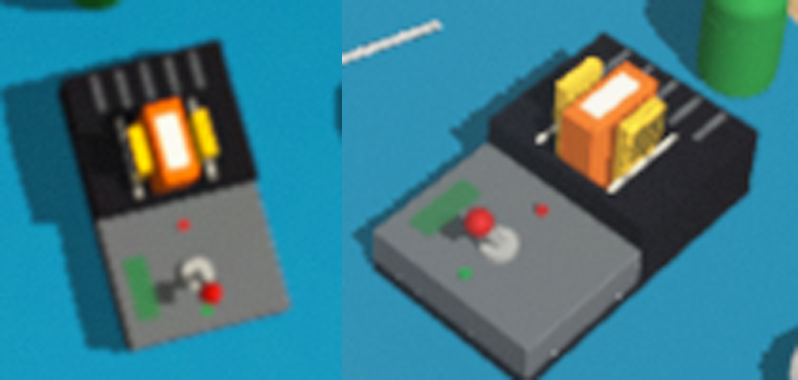

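The crops show the ball leaning away from the pack (on). The yellow catches flank the orange core, and the charger is turned about 0.2 rad.

```bash
python3 - <<'E'
from h import *
b=tri(('t0.png',365.1,231.8),('s0.png',320.8,278));print('ball',b)
y1=tri(('t0.png',363.1,189.7),('s0.png',362.6,255.3));y2=tri(('t0.png',346.3,194.1),('s0.png',346.3,241.3));print(y1,y2,(y1+y2)/2)
a=(y1+y2)/2
y1=onz('t0.png',363.1,189.7,.1);y2=onz('t0.png',346.3,194.1,.1);print((y1+y2)/2)
d=y2-y1;print('yaw y-dir',np.arctan2(-d[0],d[1]))
e=a-b;print('yaw ball-pack',np.arctan2(e[1],e[0]),np.hypot(*e[:2]))
E
```

```text
ball [ 0.47417682 -0.23082917  0.07987781]
[ 0.59626282 -0.22843476  0.0831166 ] [ 0.58366792 -0.17805462  0.09298936] [ 0.58996537 -0.20324469  0.08805298]
[ 0.58962375 -0.20249464  0.1       ]
yaw y-dir 0.2357835744220463
yaw ball-pack 0.2338721142991314 0.11902894733025927
```

```bash
cat >> h.py <<'E'
YAW=0.235;G=np.array([.590,-.203])
def need(cx,cy,z,G=G,yaw=YAW):
    "charger coords (m), TCP height -> normalised row from the measured pose"
    o=bot.get_obs();c,s=np.cos(yaw),np.sin(yaw)
    p=np.array([*(G+np.array([[c,-s],[s,c]])@[cx-.035,cy]),z])
    y=np.array([s,-c,0]);Z=np.array([0,0,-1.]);Rt=np.stack([np.cross(y,Z),y,Z],1)
    R0=R.from_quat(o['tool_rot']);print('t',o['clock'],'row',(R0.inv().apply(p-o['eef_pos'])/.5).round(4),((R0.inv()*R.from_matrix(Rt)).as_rotvec()/np.pi).round(4),'F',np.round(o['ft_force'],1),'w',o['grip_width'])
E
python3 - <<'E'
from h import *
need(-.116,0,.25)
E
```

```text
t 0.1 row [-1.0048 -1.0516  0.0129] [-3.000e-04  7.000e-04  7.849e-01] F [-0.   0.8  0.1] w 0.08541714944242726
```

```bash
python3 -m pendant '[-0.5,-0.525,0,0,0,0.4,0, -0.5,-0.525,0,0,0,0.4,0, -0.5,-0.525,0,0,0,0.4,0, -0.5,-0.525,0,0,0,0.4,0, -0.5,-0.525,0,0,0,0.4,0, -0.5,-0.525,0,0,0,0.4,0, -0.5,-0.525,0,0,0,0.4,0, -0.5,-0.525,0,0,0,0.4,0, -0.5,-0.525,0,0,0,0.4,0, -0.5,-0.525,0,0,0,0.4,0]'; python3 -c "
from h import *
need(-.116,0,.25)"
```

```text
clock: 0.93
eef_pos: [0.3281, 0.1038, 0.2562]
tool_rot: [0.753, 0.658, -0.001, 0.001]
ft_force: [1.1, -0.2, 0.2]
grip_width: -0.0001
grasp_force: 0.0
t 0.9333 row [-0.647   0.3195  0.0138] [0.0005 0.0004 0.3825] F [ 1.1 -0.2  0.2] w -6.145158785475597e-05
```

```bash
python3 -m pendant '[-0.65,0.32,0.014,0,0,0.383,0, -0.65,0.32,0.014,0,0,0.383,0, -0.65,0.32,0.014,0,0,0.383,0, -0.65,0.32,0.014,0,0,0.383,0, -0.65,0.32,0.014,0,0,0.383,0, -0.65,0.32,0.014,0,0,0.383,0, -0.65,0.32,0.014,0,0,0.383,0, -0.65,0.32,0.014,0,0,0.383,0, -0.65,0.32,0.014,0,0,0.383,0, -0.65,0.32,0.014,0,0,0.383,0]'; python3 -c "
from h import *
need(-.116,0,.25)
grab('wrist','w0.png')"
```

```text
clock: 1.77
eef_pos: [0.4486, -0.2387, 0.248]
tool_rot: [0.993, 0.118, -0.0, 0.001]
ft_force: [-0.0, 0.0, -0.7]
grip_width: -0.0002
grasp_force: 0.0
t 1.7667 row [-0.0103 -0.0036 -0.004 ] [0.0005 0.0001 0.0005] F [-0.   0.  -0.7] w -0.0002453486927552686
w0.png ['pixels', 'mtx', 'hand_eye'] 1.7667
```

View pics/w0.png

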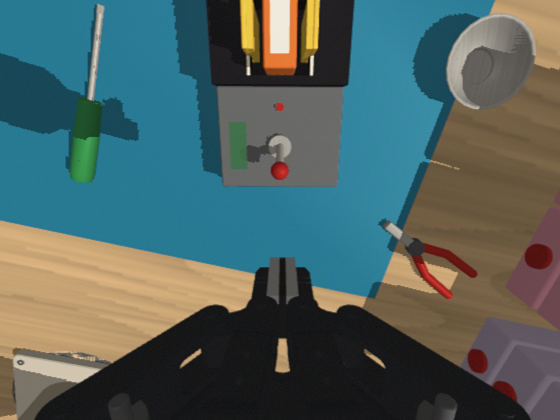

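The wrist view shows the ball at (280,171), nearly in line with the fingers (column 283). The charger is square to the image, with the packs straight up.

```bash
python3 -m pendant '[-0.01,-0.004,0.08,0,0,0,0, -0.01,-0.004,0.16,0,0,0,0, -0.01,-0.004,0.22,0,0,0,0, -0.01,-0.004,0.27,0,0,0,0, -0.01,-0.004,0.3,0,0,0,0, -0.01,-0.004,0.326,0,0,0,0, -0.01,-0.004,0.326,0,0,0,0, -0.01,-0.004,0.326,0,0,0,0, -0.01,-0.004,0.326,0,0,0,0, -0.01,-0.004,0.326,0,0,0,0]'; python3 -c "
from h import *
need(-.065,0,.085)
px=np.load('pics/w0.png.npz')['px'];h=cv2.cvtColor(px,cv2.COLOR_RGB2HSV)
c,s=np.cos(YAW),np.sin(YAW)
def ch(p): return np.array([[c,s],[-s,c]])@(p[:2]-G)+[.035,0]
print('ball',ch(onz('w0.png',280,171,.079)))
for u,v in((217,87),(342,86),(223,185),(338,185)): print('deck',ch(onz('w0.png',u,v,.04)))
"
```

```text
clock: 2.65
eef_pos: [0.4429, -0.2332, 0.0875]
tool_rot: [0.992, 0.124, 0.001, 0.001]
ft_force: [0.1, -0.3, -0.1]
grip_width: -0.0001
grasp_force: 0.0
t 2.65 row [0.1001 0.0112 0.0053] [ 0.0005 -0.0005  0.0043] F [ 0.1 -0.3 -0.1] w -0.00014937835224286224
ball [-0.08321411  0.0002946 ]
deck [-0.0050141   0.06422182]
deck [-0.00393028 -0.06240387]
deck [-0.1068692   0.06462973]
deck [-0.10678622 -0.06476594]
```

```bash
python3 -m pendant '[0.01,0.01,0.004,0,0,0.004,0, 0.025,0.011,0.004,0,0,0.004,0, 0.04,0.011,0.004,0,0,0.004,0, 0.055,0.011,0.004,0,0,0.004,0, 0.07,0.011,0.004,0,0,0.004,0, 0.08,0.011,0.004,0,0,0.004,0, 0.09,0.011,0.004,0,0,0.004,0, 0.096,0.011,0.004,0,0,0.004,0, 0.1,0.011,0.004,0,0,0.004,0, 0.1,0.011,0.004,0,0,0.004,0]'; python3 -c "
from h import *
need(-.065,0,.085)"
```

```text
clock: 3.48
eef_pos: [0.489, -0.2266, 0.0835]
tool_rot: [0.993, 0.117, -0.004, 0.001]
ft_force: [-9.0, -4.4, 4.0]
grip_width: 0.0003
grasp_force: 5.3
t 3.4833 row [ 0.0074  0.001  -0.003 ] [ 0.0001  0.0024 -0.0003] F [-9.  -4.4  4. ] w 0.00028201772181568786
```

```bash
python3 -m pendant '[0.006,0,0,0,0,0,0, 0.006,0,0,0,0,0,0, 0.006,0,0,0,0,0,0, -0.03,0,0,0,0,0,0, -0.05,0,0,0,0,0,0, -0.05,0,-0.06,0,0,0,0, -0.05,0,-0.14,0,0,0,0, -0.05,0,-0.22,0,0,0,0, -0.05,0,-0.3,0,0,0,0, -0.05,0,-0.3,0,0,0,1]'; python3 -c "
from h import *
need(.035,0,.19)
grab('wrist','w1.png')"
```

```text
clock: 4.32
eef_pos: [0.4722, -0.2335, 0.2433]
tool_rot: [0.993, 0.117, 0.008, 0.004]
ft_force: [1.3, -1.2, -0.2]
grip_width: 0.0111
grasp_force: 0.0
t 4.3167 row [ 0.2418 -0.0055  0.11  ] [ 0.0031 -0.0044  0.0001] F [ 1.3 -1.2 -0.2] w 0.01108966714888895
w1.png ['pixels', 'mtx', 'hand_eye'] 4.3167
```

View pics/w1.png

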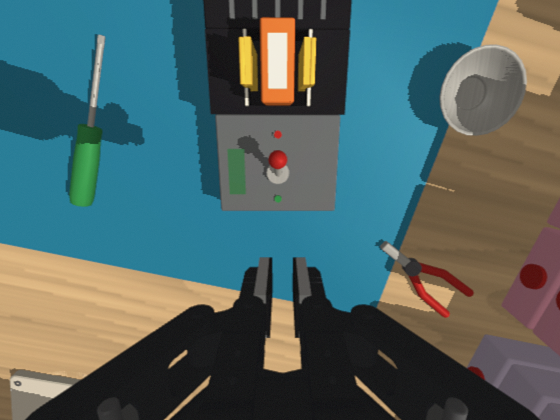

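The ball, at (278,159), now sits on the pack side of its hub at (278,173). I'll check its angle and refine the pack position from the catches at (247,63) and (308,60).

```bash
python3 - <<'E'
from h import *
c,s=np.cos(YAW),np.sin(YAW)
def ch(p): return (np.array([[c,s],[-s,c]])@(p[:2]-G)+[.035,0]).round(4)
h=cv2.cvtColor(np.load('pics/w1.png.npz')['px'],cv2.COLOR_RGB2HSV)
def cen(lo,hi,x0,y0,x1,y1):
    m=cv2.moments(cv2.inRange(h[y0:y1,x0:x1],lo,hi),True);return m['m10']/m['m00']+x0,m['m01']/m['m00']+y0
b=cen((0,150,80),(6,255,255),262,142,295,172);print('ball',b,ch(onz('w1.png',*b,.079)))
for u,v in((216,115),(341,113),(221,209),(335,209)): print('deck',ch(onz('w1.png',u,v,.04)))
w=cen((0,0,170),(180,60,255),262,25,292,95);print('label',w,ch(onz('w1.png',*w,.1)))
for z in(.1,): 
  for bx in((232,25,259,100),(297,25,322,100)):
    y=cen((20,120,120),(34,255,255),*bx);print('catch',y,ch(onz('w1.png',*y,z)))
E
```

```text
ball (277.41472868217056, 159.36046511627907) [-0.0447  0.0008]
deck [-0.0047  0.0641]
deck [-0.0028 -0.0648]
deck [-0.1063  0.0655]
deck [-0.1068 -0.0643]
label (277.1399416909621, 59.6997084548105) [0.0372 0.0005]
catch (245.61145510835914, 60.863777089783284) [0.0363 0.0256]
catch (308.5769828926905, 62.15552099533437) [ 0.0355 -0.0246]
```

The ball is at x ≈ -45 mm, so the switch is fully off. Next I go above the pack.

```bash
python3 -m pendant '[0.06,-0.005,0,0.003,-0.004,0,1, 0.13,-0.005,0,0.003,-0.004,0,1, 0.2,-0.005,0.04,0.003,-0.004,0,1, 0.24,-0.006,0.08,0.003,-0.004,0,1, 0.245,-0.006,0.12,0.003,-0.004,0,1, 0.245,-0.006,0.14,0.003,-0.004,0,1, 0.245,-0.006,0.14,0.003,-0.004,0,1, 0.245,-0.006,0.14,0.003,-0.004,0,1, 0.245,-0.006,0.14,0.003,-0.004,0,1, 0.245,-0.006,0.14,0.003,-0.004,0,1]'; python3 -c "
from h import *
need(.0365,.0005,.093)
"
```

```text
clock: 5.2
eef_pos: [0.5863, -0.2011, 0.1662]
tool_rot: [0.993, 0.117, -0.005, -0.003]
ft_force: [0.3, -0.4, 0.3]
grip_width: 0.0857
grasp_force: 0.0
t 5.2 row [0.0107 0.0056 0.1462] [-0.0025  0.0032 -0.0003] F [ 0.3 -0.4  0.3] w 0.0856996988269469
```

```bash
python3 -m pendant '[0.01,0.005,0,-0.0025,0.003,0,1, 0.01,0.005,0,-0.0025,0.003,0,1, 0.01,0.005,0.03,-0.0025,0.003,0,1, 0.01,0.005,0.06,-0.0025,0.003,0,1, 0.01,0.005,0.09,-0.0025,0.003,0,1, 0.01,0.005,0.12,-0.0025,0.003,0,1, 0.01,0.005,0.14,-0.0025,0.003,0,1, 0.01,0.005,0.146,-0.0025,0.003,0,1, 0.01,0.005,0.146,-0.0025,0.003,0,1, 0.01,0.005,0.146,-0.0025,0.003,0,1]'; python3 -c "
from h import *
need(.0365,.0005,.093)
grab('wrist','w2.png')"
```

```text
clock: 6.03
eef_pos: [0.5908, -0.2015, 0.092]
tool_rot: [0.993, 0.117, -0.001, -0.0]
ft_force: [0.1, 0.2, 0.3]
grip_width: 0.0854
grasp_force: 0.0
t 6.0333 row [ 0.0007  0.0016 -0.0021] [-0.0003  0.0007 -0.    ] F [0.1 0.2 0.3] w 0.08541796796908038
w2.png ['pixels', 'mtx', 'hand_eye'] 6.0333
```

View pics/w2.png

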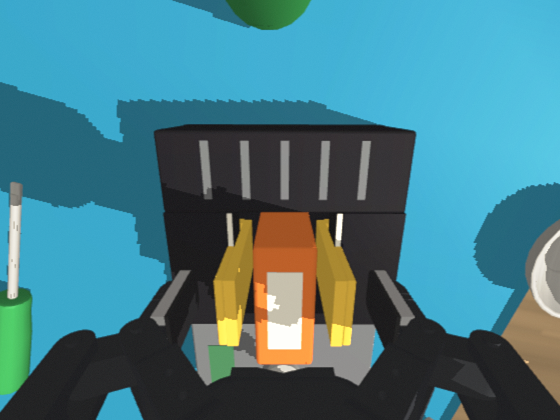

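The pack is between the open fingers. The catches span columns 217–355 and the pads 187–372, so it is centred to within about 2 mm. I close now.

```bash
python3 -m pendant '[0,0.003,-0.002,0,0,0,1, 0,0.003,-0.002,0,0,0,0.7, 0,0.003,-0.002,0,0,0,0.6, 0,0.003,-0.002,0,0,0,0.5, 0,0.003,-0.002,0,0,0,0.3, 0,0.003,-0.002,0,0,0,0, 0,0.003,-0.002,0,0,0,0, 0,0.003,-0.002,0,0,0,0, 0,0.003,-0.002,0,0,0,0, 0,0.003,-0.002,0,0,0,0]'; python3 -c "
from h import *
need(.0365,.0005,.093)
"
```

```text
clock: 6.92
eef_pos: [0.5916, -0.2026, 0.0954]
tool_rot: [0.993, 0.117, -0.0, -0.0]
ft_force: [-2.9, 2.6, 12.4]
grip_width: 0.0386
grasp_force: 62.8
t 6.9167 row [-0.0002 -0.0009  0.0047] [-0.0001 -0.      0.0001] F [-2.9  2.6 12.4] w 0.03855641323656104
```

Width is 38.6 mm where 46 was expected, and there is an upward force, so I look before lifting.

```bash
python3 -c "
from h import *
grab('wrist','w3.png');grab('side','s3.png')
p=cv2.imread('pics/s3.png')[190:330,270:420];w=cv2.imread('pics/w3.png')[150:420,120:440]
cv2.imwrite('pics/c3.png',np.hstack([cv2.resize(w,(400,338)),cv2.resize(p,(362,338))]))"
```

```text
w3.png ['pixels', 'mtx', 'hand_eye'] 6.9167
s3.png ['pixels', 'mtx', 'cam_to_world'] 6.9667
```

View pics/c3.png

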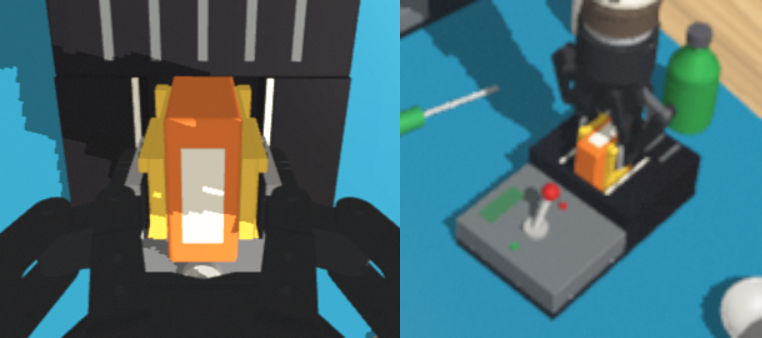

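Both catches look fully in, but the fingertips swung forward below the ribbed pads and onto the charger top. I'll reopen, rise about 12 mm and pinch on the pads.

```bash
python3 -m pendant '[0,0,0,0,0,0,0.5, 0,0,0,0,0,0,0.8, 0,0,0,0,0,0,0.9, 0,0,0,0,0,0,1, 0,0,0,0,0,0,1, 0,0,0,0,0,0,1, 0,0,-0.015,0,0,0,1, 0,0,-0.023,0,0,0,1, 0,0,-0.023,0,0,0,1, 0,0,-0.023,0,0,0,1]';  python3 -m pendant '[0,0,0,0,0,0,0.8, 0,0,0,0,0,0,0.7, 0,0,0,0,0,0,0.6, 0,0,0,0,0,0,0.4, 0,0,0,0,0,0,0.2, 0,0,0,0,0,0,0, 0,0,0,0,0,0,0, 0,0,0,0,0,0,0, 0,0,0,0,0,0,0, 0,0,0,0,0,0,0]'; python3 -c "
from h import *
need(.0365,.0005,.103)
grab('wrist','w4.png');cv2.imwrite('pics/c4.png',cv2.resize(cv2.imread('pics/w4.png')[150:420,120:440],(640,540)))"
```

```text
clock: 7.85
eef_pos: [0.5913, -0.2029, 0.1046]
tool_rot: [0.993, 0.117, -0.001, -0.0]
ft_force: [-1.0, 0.7, -0.3]
grip_width: 0.0854
grasp_force: 0.0
clock: 8.68
eef_pos: [0.5911, -0.2024, 0.1066]
tool_rot: [0.993, 0.117, -0.001, -0.0]
ft_force: [-4.8, 2.4, 14.1]
grip_width: 0.037
grasp_force: 60.9
t 8.6833 row [ 0.0007 -0.0004  0.0072] [-0.0003  0.0003  0.0001] F [-4.8  2.4 14.1] w 0.03699297032463313
w4.png ['pixels', 'mtx', 'hand_eye'] 8.6833
```

View pics/c4.png

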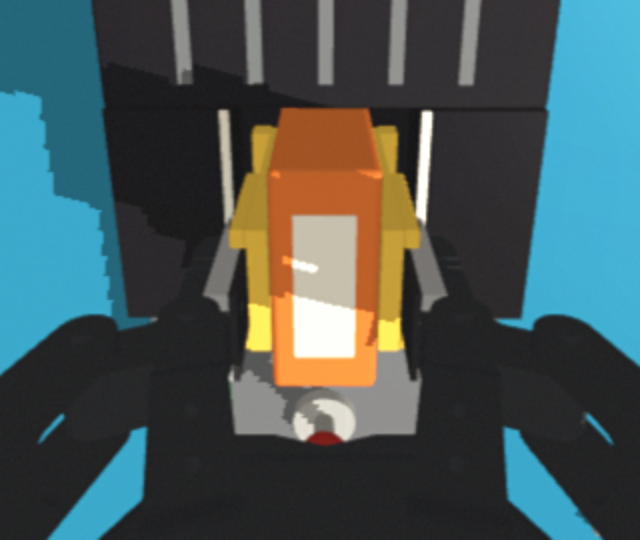

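Same width and similar reaction at the new height, so the reading comes from the fingers swinging against the catches. Both catches are pressed to the core. I lift gently at first.

```bash
python3 -m pendant '[0,0,0,0,0,0,0, 0,0,-0.005,0,0,0,0, 0,0,-0.01,0,0,0,0, 0,0,-0.016,0,0,0,0, 0,0,-0.022,0,0,0,0, 0,0,-0.028,0,0,0,0, 0,0,-0.034,0,0,0,0, 0,0,-0.04,0,0,0,0, 0,0,-0.04,0,0,0,0, 0,0,-0.04,0,0,0,0]'; python3 -c "
from h import *
need(.0365,.0005,.22)
grab('side','s5.png');grab('wrist','w5.png')
p=cv2.imread('pics/s5.png')[190:330,270:420];w=cv2.imread('pics/w5.png')[150:420,120:440]
cv2.imwrite('pics/c5.png',np.hstack([cv2.resize(w,(400,338)),cv2.resize(p,(362,338))]))"
```

```text
clock: 9.57
eef_pos: [0.5909, -0.2029, 0.1241]
tool_rot: [0.993, 0.117, -0.001, -0.0]
ft_force: [0.2, 0.0, -2.2]
grip_width: 0.0366
grasp_force: 60.5
t 9.5667 row [ 0.0006 -0.0015 -0.1917] [-0.0003  0.0009 -0.    ] F [ 0.2  0.  -2.2] w 0.036563020853622376
s5.png ['pixels', 'mtx', 'cam_to_world'] 9.5667
w5.png ['pixels', 'mtx', 'hand_eye'] 9.6167
```

View pics/c5.png

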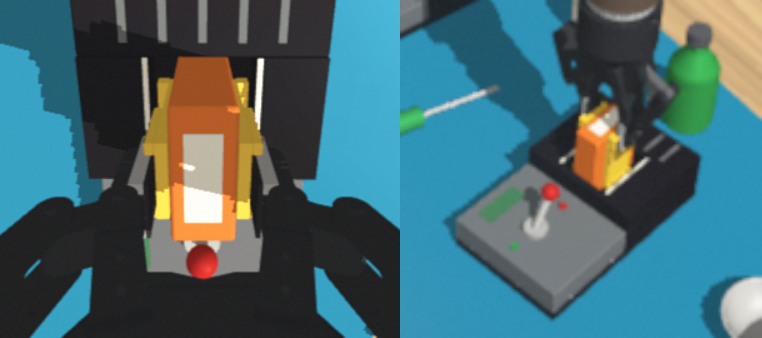

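The pack is rising with the gripper (its position in the wrist view is unchanged), and the load of about 2–3 N is its weight. I continue up.

```bash
python3 -m pendant '[0,0,-0.02,0,0,0,0, 0,0,-0.04,0,0,0,0, 0,0,-0.07,0,0,0,0, 0,0,-0.1,0,0,0,0, 0,0,-0.13,0,0,0,0, 0,0,-0.16,0,0,0,0, 0,0,-0.18,0,0,0,0, 0,0,-0.2,0,0,0,0, 0,0,-0.21,0,0,0,0, 0,0,-0.21,0,0,0,0]'; python3 -m pendant '[0,0,0,0,0,0,0, 0,0,0,0,0,0,0, 0,0,0,0,0,0,0, 0,0,0,0,0,0,0, 0,0,0,0,0,0,0, 0,0,0,0,0,0,0, 0,0,0,0,0,0,0, 0,0,0,0,0,0,0, 0,0,0,0,0,0,0, 0,0,0,0,0,0,0]'; python3 -c "
from h import *
grab('side','s6.png');grab('wrist','w6.png')
p=cv2.imread('pics/s6.png')[170:310,270:420];w=cv2.imread('pics/w6.png')[150:420,120:440]
cv2.imwrite('pics/c6.png',np.hstack([cv2.resize(w,(400,338)),cv2.resize(p,(362,338))]))"
```

```text
clock: 10.5
eef_pos: [0.5916, -0.2031, 0.2304]
tool_rot: [0.993, 0.117, -0.001, 0.0]
ft_force: [-0.2, -0.5, -2.9]
grip_width: 0.0367
grasp_force: 61.2
clock: 11.33
eef_pos: [0.5912, -0.2028, 0.2288]
tool_rot: [0.993, 0.117, -0.002, -0.001]
ft_force: [-1.1, 0.5, -1.8]
grip_width: 0.0364
grasp_force: 61.2
s6.png ['pixels', 'mtx', 'cam_to_world'] 11.3333
w6.png ['pixels', 'mtx', 'hand_eye'] 11.3833
```

View pics/c6.png

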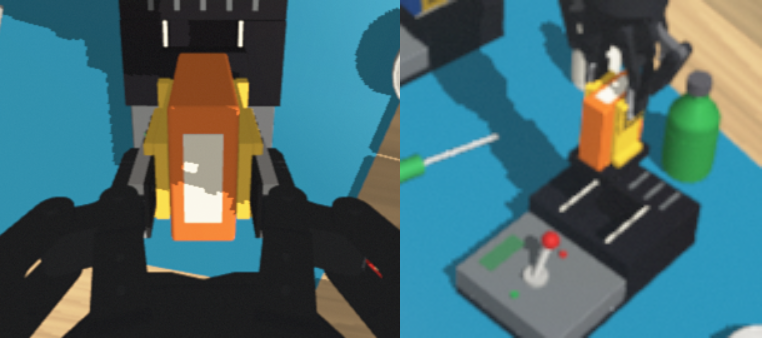

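The pack is clear of the bay, upright and held by its pinched catches, with its underside about 7 cm above the charger. The toggle is still over on off.

```bash
python3 -c "
from h import *
print(bot.job_done())"
```

```text
the job is handed in; nothing more can be done
None
```

The job is handed in at about 11.4 s of the 42 s: the charger is off, and the orange pack is held upright by its catches, underside about 7 cm above the charger's top (estimated from the lift); the first pinch sat too low, so I reopened and re-pinched before lifting. The verdict was not shown.

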